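Work a stretcher bar past the post into the paint box bay

TASK

Stow the loose wooden stretcher bar in the open-fronted bay of the paint box by pushing it about on the table with the fingertips: angle its right end in behind the post, then swing its left end in, until the whole bar lies flat in the bay, up against the back wall at both ends. Only push it, never lift or tip it, and leave the pots, jars, bottle, brush and palette knife where they are.

Things in the scene. Friction and masses are not known exactly. Their poses are not given: they have to be found in the camera images.
- bay: Fixed wooden paint box with a bay open to the robot (-x). Origin: middle of the bay's back wall face, table height; x into that wall, y along the bay, to its left. Floor = table. Inner length 290 mm (y -145 to 145). Side walls 12 mm thick, 26 high, forward to x = -50 mm; back wall 40 mm high; pans behind, 36 mm high, to x = 145 mm.
- post: Plain round steel post fixed in the table in front of the bay's right half, 28 mm across, 60 mm high. Origin: centre of its foot, at table height; axes parallel to the bay's. It leaves about 70 mm between itself and the bay's back wall, and stands about 85 mm to the right of the bay's middle.
- bar_mid (a point): Centre of the stretcher bar: loose plain wood, lying flat, 260 mm long, 30 wide, 22 high (point 11 mm above the table), 0.1 to 0.2 kg, slides easily. Its y axis runs along it to its left end. It starts in front of the bay, its right end left of the post, its left end out beyond the left side wall.
- bar_right (a point): Centre of the bar's right end face (the end nearer to the post), 130 mm from the bar's centre along its -y, 11 mm above the table.
- bar_left (a point): Centre of the bar's left end face, 130 mm from the bar's centre along its +y, 11 mm above the table.
- jar: Bystander, loose: small screw-top glass jar, 48 mm across, 62 mm tall. Origin: centre of its underside. To be left where it is.
- tin: Bystander, loose: small round metal pot, 52 mm across, 45 mm tall. Origin: centre of its underside. To be left where it is.
- water_pot: Bystander, loose: open white plastic water pot, 120 mm across, 110 mm tall. Origin: centre of its underside. To be left where it is.
- grey_pot: Bystander, loose: open grey plastic pot, 84 mm across, 85 mm tall. Origin: centre of its underside. To be left where it is.
- brush: Bystander, loose: paint brush lying flat, 200 mm long. Origin: middle of its length. To be left where it is.
- knife: Bystander, loose: broad palette knife lying flat, 200 mm long. Origin: middle of its length. To be left where it is.
- spray: Bystander, loose: clear spray bottle with blue head, 170 mm tall. Origin: centre of its underside. To be left where it is.
- bar: The same stretcher bar as bar_mid; origin at the centre of its underside, same axes.
There are look-alikes about, which are no part of the job. Leave any red or turquoise look-alike of the post alone.

How it is judged:
By the outcome, as a careful person would: the job done as asked, in the order asked, and still so for the second after the job is handed in, with the robot touching nothing.
It also fails if it takes over 61 s, if anything falls off the work surface, if the arm or the gripper's body presses on something with over 40 N, if the wrist force passes 120 N, or if a joint passes its speed limit or range.

ROBOT

A 6-joint arm with a two-finger parallel gripper is mounted at the origin on the work surface. World frame = base frame: x ahead of the robot, y to its left, z up, the work surface at z = 0. Lengths are in m, angles in rad, forces in N, time in s.
With the tool pointing down it reaches from about 0.4 to 0.925 m from the base axis. Payload 12.5 kg.
Tool frame: the origin (TCP) lies on the centre line of the jaws, within the pads' length; the fingertips stand 14 mm ahead of it and the grasp point (between the pads) lies 5 mm behind it; x points along the fingers, y is the direction in which the jaws open and shut, and the axes are right-handed (so a half turn about x gives the same grasp; the last joint's range is limited). The gripper opens to 95 mm and grips with 3 to 60 N. Pads are 20 mm wide; open, the fingers measure 119 mm over their backs; the gripper's body (75 mm by 180 mm) begins 59 mm behind the grasp point.
Start: joints at [1.085, 0.491, 1.559, -0, 1.092, -0.106], TCP at [0.232, 0.58, 0.229] pointing down, gripper open.
Joint ranges: [-3.1, 3.1], [-0.84, 2.19], [0.05, 2.79], [-1.13, 4.28], [0.06, 2.93], [-2.69, 2.69]. Speed limits (rad/s): [2.22, 2.22, 2.79, 3.14, 3.14, 3.14].

INTERFACE

Orientations are given as a unit quaternion [w, x, y, z].
In Python, from bench import env gives the robot as it stands. The module is installed in compiled form; this text tells all that it offers.
- The arm moves only by the shell command python3 -m creep 'ROWS' [FORCE]. ROWS is JSON, a list of rows, each a list of 5 numbers: the gripper command: -1 is fully open, 1 is shut, values between are in proportion, then the shift along the world's x, y, z in cm, then the turn about the world's z in rad. A call has 1 to 20 rows; each row is the pose to reach, as a shift and turn from the pose measured when the call began; what a row does not reach only later rows make up. A row lasts 1/10 s, in which the tool goes at most 50 mm and 8.59 degrees, less where a joint would pass 70% of its speed; a pose out of reach is approached as far as the arm can. A call with a gripper value outside its range is refused whole. The fingers move at their own pace and stop on an object; FORCE is the grip in N (left out, the last holds). Time passes only in rows, so rows that repeat a pose let the fingers close. It gives the time, the measured TCP pose, the force and the opening at its end, in the units of the state.
- env.get_state(): the state, without advancing time (a new reading comes with each control period).
- env.grab_frame(name): name is "side" or "top" or "wrist"; returns a dict with "img" (420x560x3 uint8, red, green, blue), "range_z" (420x560 float32, m along the optical axis (not along the pixel's ray), 0 where there is no reading), "fx", "fy", "cx", "cy" (pixels), "R" (3x3) and "t" (3): a world point X has camera coordinates R X + t; the wrist camera has in their place "mount" (4x4, takes a point from camera to tool coordinates, whose origin is the TCP and whose axes are the tool frame's). Camera axes: x right, y down, z forward; pixel columns grow to the right and rows downward; lengths in m; the calibration is good to about 2 mm. A picture is of the moment at which its call begins: read the wrist's pose just before it.
- env.close_job(): hands the job in, once; it reports no verdict.
The state is a dict: "t": time; "joint_positions": joint angles; "qd": joint speeds; "joint_torque": joint torques, N m; "position": TCP position; "orientation": TCP orientation; "wrist_force": force on the tool from outside, world axes, zero at the start; "ft_torque": the same for the moment, N m; "width": finger opening in m.
Only numpy, scipy, OpenCV 4.12 (cv2) and the standard library are available. Lean on these libraries where they do the work, as an engineer would, in place of code of your own. Each camera call takes 0.05 s, during which the arm holds its last target.

## Working session

There is one attempt and no reset: what is moved stays moved. The work goes in short steps, Python scripts to look and compute and a shell command to move; the robot and the scene stay as the last step left them, time stands still between calls to the robot, and variables do not carry over. Pictures are saved under pics/ and viewed, and the job is handed in when it is done.

```bash
mkdir -p pics; python3 - <<'E'
from bench import env
import cv2
s=env.get_state();print(s['t'],s['position'],s['orientation'],s['width'])
for n in ['top','side']:
    f=env.grab_frame(n);cv2.imwrite(f'pics/{n}0.png',f['img'][:,:,::-1]);print(n,f['fx'],f['fy'],f['cx'],f['cy'],f['R'],f['t'])
E
```

```text
0.0 [0.23157035 0.58026959 0.22805648] [ 0.69428014  0.13309178  0.6945114  -0.13384908] 0.09500986133596244
top 416.7623278994193 416.7623278994193 274.60192099423847 202.57667904532966 [[ 0.01312982 -0.99988165  0.00801888]
 [-0.99269081 -0.01399674 -0.11987098]
 [ 0.11996903 -0.00638638 -0.99275709]] [-0.034442    0.5589664   0.99631801]
side 447.2466234291746 447.2466234291746 273.18180008631185 203.6768197382869 [[ 0.81999371 -0.57236877  0.00207305]
 [-0.34480608 -0.49686457 -0.79638833]
 [ 0.45685783  0.65231863 -0.60478205]] [-0.48541355  0.22874609  0.9293344 ]
```

View pics/top0.png

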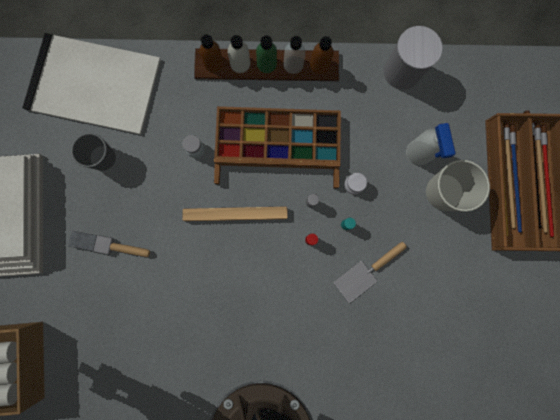

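View pics/side0.png

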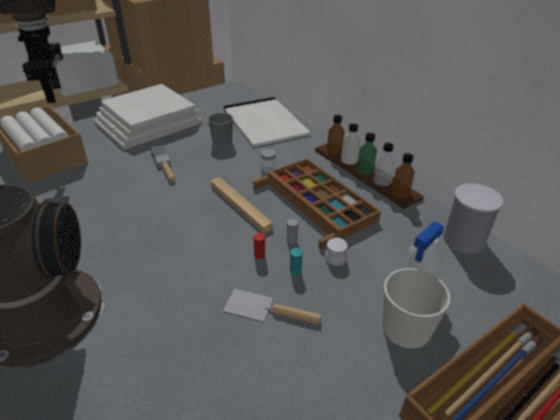

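Candidates for the post: grey cylinder (313,200), red (311,240) and turquoise (349,224). Grey is the plain steel one, in front of the bay's right half. For the bar there is only one: the plain wood strip at (183–288, 214). The brush and knife handles and the bay's side walls (218,175) and (337,178) are similar wood, but they aren't it. Next I'll take a close crop and measure.

```bash
cat > h.py <<'E'
import numpy as np,cv2
from bench import env
def ray(f,u,v,z):
    R=np.array(f['R']);t=np.array(f['t']);C=-R.T@t
    d=R.T@np.array([(u-f['cx'])/f['fx'],(v-f['cy'])/f['fy'],1.]);return C+d*(z-C[2])/d[2]
def proj(f,X):
    c=np.array(f['R'])@np.array(X)+np.array(f['t']);return c[0]/c[2]*f['fx']+f['cx'],c[1]/c[2]*f['fy']+f['cy']
def crop(f,name,u0,u1,v0,v1,k):
    im=f['img'][v0:v1,u0:u1,::-1];im=cv2.convertScaleAbs(cv2.resize(im,None,fx=k,fy=k,interpolation=cv2.INTER_CUBIC),alpha=1.6,beta=10);cv2.imwrite(name,im)
def bar(f):
    # plain light wood mask
    h=cv2.cvtColor(f['img'],cv2.COLOR_RGB2HSV)
    m=cv2.inRange(h,(8,70,120),(25,255,255)); return m
E
python3 - <<'E'
from h import *
f=env.grab_frame('top');crop(f,'pics/c0.png',170,370,100,250,4)
h=cv2.cvtColor(f['img'],cv2.COLOR_RGB2HSV)
for p in [(230,211),(230,218),(217,178),(337,178),(313,200),(280,161),(195,214)]: print(p,h[p[1],p[0]],f['range_z'][p[1],p[0]])
m=bar(f);cs,_=cv2.findContours(m,0,2)
for c in cs:
    if cv2.contourArea(c)>100: print(cv2.minAreaRect(c))
E
```

```text
(230, 211) [ 17 103 151] 1.0378803
(230, 218) [ 17 105 151] 1.0358528
(217, 178) [ 14 151  96] 1.0446358
(337, 178) [ 13 149  99] 1.0465195
(313, 200) [120   2 112] 1.0074433
(280, 161) [ 14 139  99] 1.0326815
(195, 214) [ 17 102 145] 1.038197
((128.63461303710938, 248.82693481445312), (37.654293060302734, 4.902902603149414), 11.309932708740234)
((388.0709533691406, 255.09283447265625), (5.653958797454834, 38.783355712890625), 52.59463882446289)
((234.47982788085938, 212.9904327392578), (11.557687759399414, 103.17935943603516), 88.85424041748047)
((541.4534912109375, 185.46087646484375), (91.35084533691406, 2.954559087753296), 85.07289123535156)
((509.79742431640625, 183.0150146484375), (86.35600280761719, 2.770188570022583), 85.76361083984375)
```

View pics/c0.png

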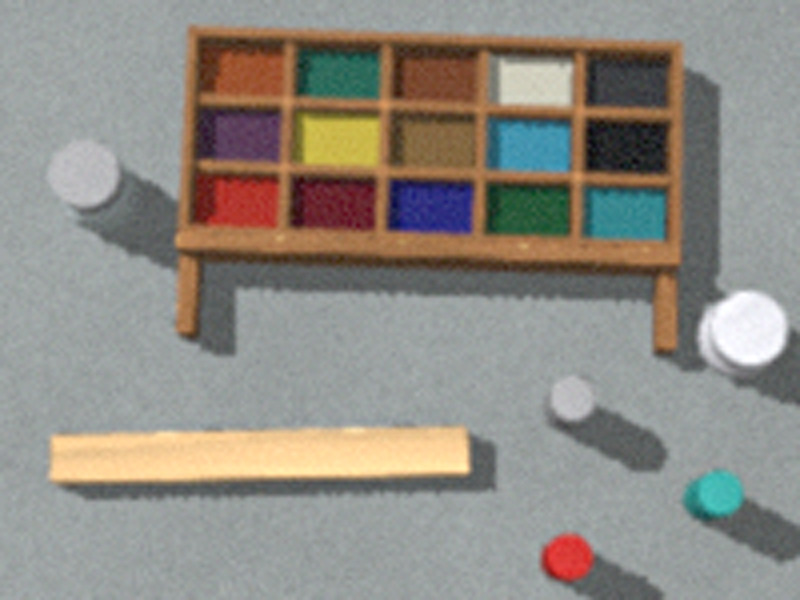

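The crop confirms the grey post top at about pixel (313,200), the bar spanning (183–287, 207–220), and the wall fronts at (217,183) and (336,188). The jar (191,143) and the white-lidded tin (356,183) sit close to the bay's sides.

```bash
python3 - <<'E'
from h import *
f=env.grab_frame('top')
P=lambda u,v,z:ray(f,170+(u-1.5)/4,100+(v-1.5)/4,z)[:2].round(4)
for n,u,v,z in [('Lwall out',177,333,.026),('Lwall in',196,333,.026),('Rwall in',655,350,.026),('Rwall out',677,350,.026),('backL',178,248,.04),('backR',680,265,.04),('postL',551,399,.06),('postR',594,399,.06),('postT',572,378,.06),('postB',572,420,.06),('barTL',51,437,.022),('barBL',51,481,.022),('barTR',468,428,.022),('barBR',470,473,.022),('jar',84,172,.062),('tin',750,328,.045),('teal',720,492,.06),('red',568,556,.06)]:
    print(n,P(u,v,z))
g=env.grab_frame('side');crop(g,'pics/s0.png',200,400,140,290,4)
E
```

```text
Lwall out [0.6078 0.1257]
Lwall in [0.608  0.1138]
Rwall in [ 0.6014 -0.1736]
Rwall out [ 0.6016 -0.1873]
backL [0.6589 0.1247]
backR [ 0.6528 -0.1872]
postL [ 0.5651 -0.1056]
postR [ 0.5655 -0.1316]
postT [ 0.5781 -0.1182]
postB [ 0.5525 -0.1183]
barTL [0.5418 0.2026]
barBL [0.5143 0.2015]
barTR [ 0.551  -0.0571]
barBR [ 0.5229 -0.0586]
jar [0.7005 0.1803]
tin [ 0.6129 -0.2293]
teal [ 0.5103 -0.2072]
red [ 0.4709 -0.1161]
```

View pics/s0.png

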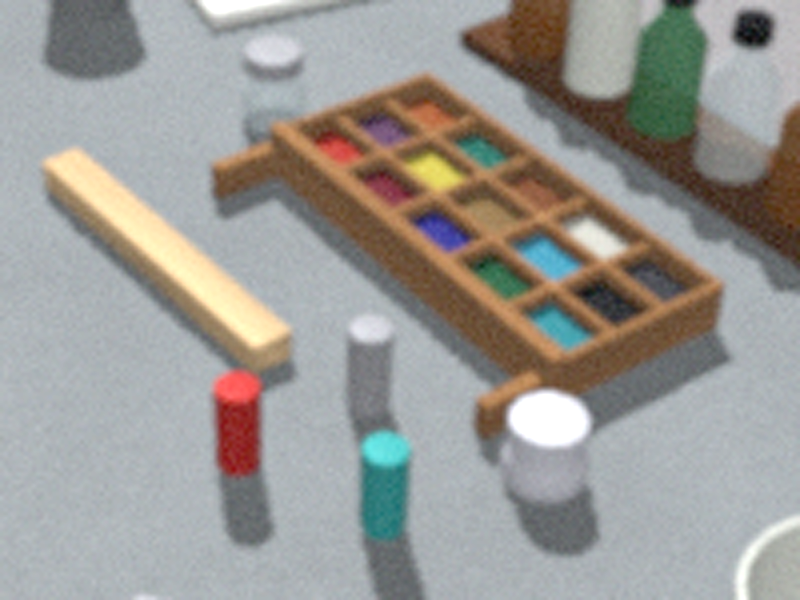

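Measured in the world frame:

| Item | Position | Yaw |
|---|---|---|
| Bay origin | (0.655, -0.031) | -0.023 |
| Post | (0.5655, -0.1185) | – |
| Bar centre | (0.5325, 0.072) | +0.034 |

Plan:
1. With the fingers open and in line with the bar, push it +x about 57 mm while turning it to yaw about 0.09.
2. With the fingers closed, push the left end face axially so the right end slides behind the post.
3. Push the right end to the back wall, then swing the left end in.

First, move in front of the bar.

```bash
python3 -m creep '[[-1,4,-8,0,0.1],[-1,8,-16,0,0.2],[-1,12,-24,0,0.3],[-1,17,-33,0,0.414],[-1,21,-41,0,0.414],[-1,24,-47,0,0.414],[-1,26.3,-50.8,0,0.414],[-1,26.3,-50.8,0,0.414],[-1,26.3,-50.8,0,0.414],[-1,26.3,-50.8,0,0.414],[-1,26.3,-50.8,0,0.414],[-1,26.3,-50.8,-5,0.414],[-1,26.3,-50.8,-10,0.414],[-1,26.3,-50.8,-14,0.414],[-1,26.3,-50.8,-14,0.414]]'
```

```text
t: 1.75
position: [0.4923, 0.072, 0.0842]
orientation: [0.704, -0.012, 0.71, 0.012]
wrist_force: [0.6, 0.2, 1.4]
width: 0.0955
```

```bash
python3 -m creep '[[-1,0,0,-3,0],[-1,0,0,-5,0],[-1,0,0,-6.2,0],[-1,0,0,-6.2,0],[-1,0,0,-6.2,0]]'; python3 - <<'E'
from h import *
f=env.grab_frame('side');crop(f,'pics/s1.png',200,400,140,290,4)
E
```

```text
t: 2.25
position: [0.493, 0.0721, 0.0235]
orientation: [0.704, -0.012, 0.71, 0.012]
wrist_force: [0.5, 0.2, 0.1]
width: 0.0953
```

View pics/s1.png

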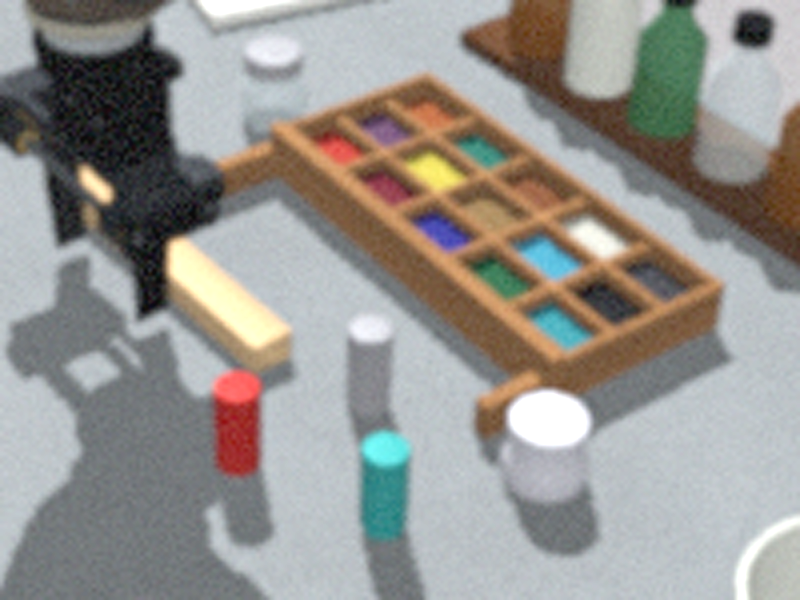

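The fingers straddle down in front of the bar, clear of it. Next is the gentle push with the turn.

```bash
python3 -m creep '[[-1,0.7,0,-0.1,0],[-1,1.4,0,-0.1,0],[-1,2.1,0,-0.1,0.01],[-1,2.8,0,-0.1,0.02],[-1,3.5,0,-0.1,0.03],[-1,4.2,0,-0.1,0.04],[-1,4.9,0,-0.1,0.05],[-1,5.6,0,-0.1,0.056],[-1,6.2,0,-0.1,0.056],[-1,6.7,0,-0.1,0.056],[-1,7.0,0,-0.1,0.056],[-1,7.0,0,-0.1,0.056]]'; python3 - <<'E'
from h import *
f=env.grab_frame('top');crop(f,'pics/c1.png',170,370,100,250,4)
f=env.grab_frame('side');crop(f,'pics/s2.png',200,400,140,290,4)
E
```

```text
t: 3.5
position: [0.5635, 0.0721, 0.0226]
orientation: [0.704, -0.032, 0.709, 0.031]
wrist_force: [-0.5, 1.1, -0.3]
width: 0.0949
```

View pics/c1.png

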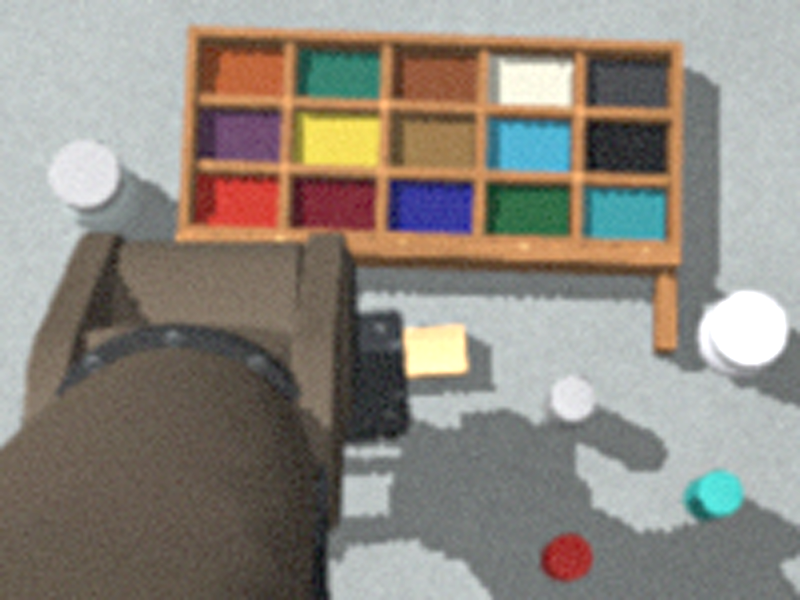

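View pics/s2.png

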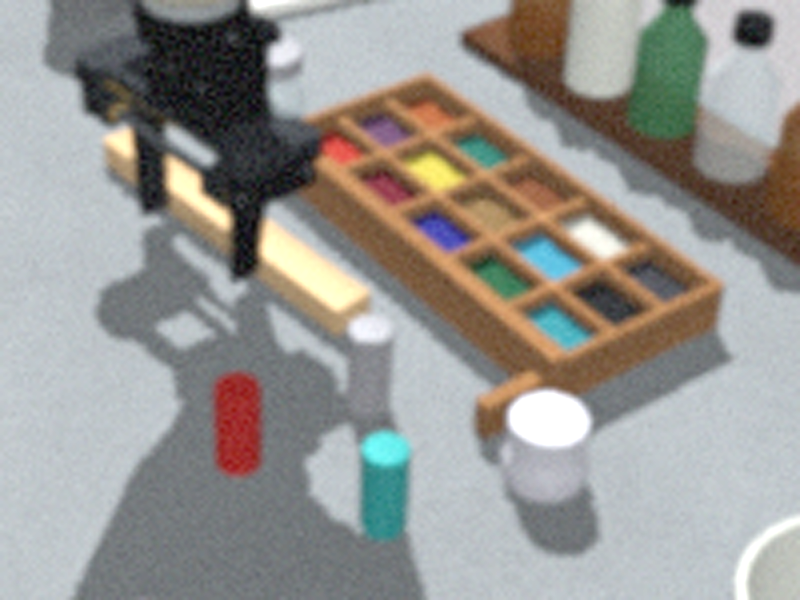

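```bash
python3 -m creep '[[-1,-1,0,0,0],[-1,-2,0,0,0],[-1,-2,0,4,0],[-1,-2,0,7,0],[0,-2,4,8,0],[1,-1,8,8,0],[1,0,12,8,0],[1,1,16,8,0],[1,1.1,19,8,0],[1,1.1,19,8,0],[1,1.1,19,8,0],[1,1.1,19,8,0],[1,1.1,19,8,0]]'; python3 - <<'E'
from h import *
f=env.grab_frame('top');crop(f,'pics/c2.png',170,370,100,250,4)
E
```

```text
t: 4.9
position: [0.574, 0.2609, 0.1028]
orientation: [0.704, -0.031, 0.709, 0.031]
wrist_force: [-0.6, -0.2, -0.0]
width: 0.0286
```

View pics/c2.png

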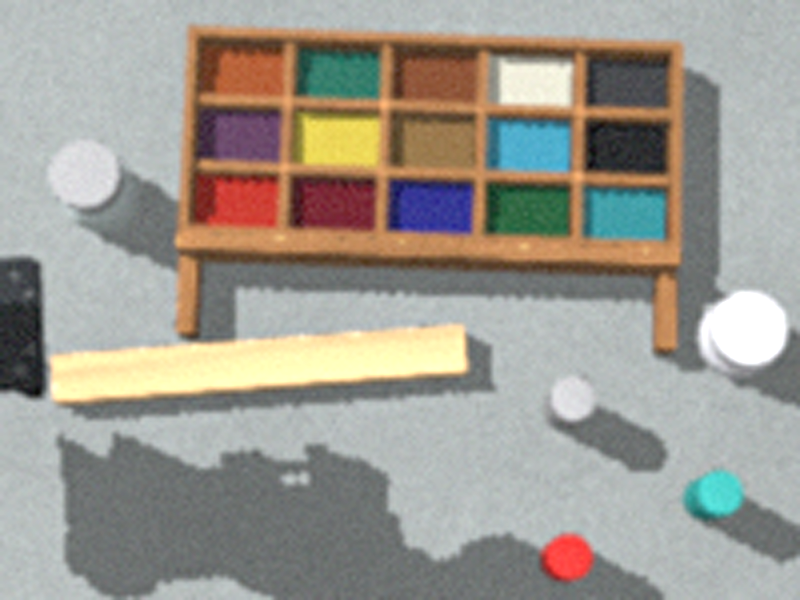

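```bash
cat >> h.py <<'E'
def fromcrop(f,pts,z=.022): return np.array([ray(f,170+(u-1.5)/4,100+(v-1.5)/4,z)[:2] for u,v in pts])
B0=np.array([.6547,-.0312]);BY=-.023
def rep(f,pts):  # TL,BL,TR,BR
    P=fromcrop(f,pts);c=P.mean(0);d=P[0]+P[1]-P[2]-P[3];yaw=np.arctan2(-d[0],d[1])
    Rm=np.array([[np.cos(BY),np.sin(BY)],[-np.sin(BY),np.cos(BY)]])
    print('world c',c.round(4),'yaw',yaw.round(4),'bay corners mm',(1000*(Rm@(P-B0).T).T).round(1).tolist(),'c',(1000*Rm@(c-B0)).round(1),'relyaw',(yaw-BY).round(4))
E
python3 - <<'E'
from h import *
f=env.grab_frame('top');rep(f,[(51,355),(53,402),(465,325),(467,373)])
E
```

```text
world c [0.5898 0.0741] yaw 0.0863 bay corners mm [[-66.7, 234.4], [-96.3, 231.3], [-37.9, -24.2], [-68.4, -26.5]] c [-67.3 103.7] relyaw 0.1093
```

The bar is where I planned it, at relative yaw 0.109, with about 7 mm clear of the left wall tip and 8–10 mm clear of the post along its axis line. Now I lower the closed fingers and push along the axis, stopping part-way to check.

```bash
python3 -m creep '[[1,0,0,-3,0],[1,0,0,-6,0],[1,0,0,-8,0],[1,0,0,-8,0],[1,0.1,-1,-8,0],[1,0.2,-2,-8,0],[1,0.26,-3,-8,0],[1,0.31,-3.6,-8,0],[1,0.36,-4.2,-8,0],[1,0.41,-4.8,-8,0],[1,0.47,-5.4,-8,0],[1,0.52,-6,-8,0],[1,0.57,-6.6,-8,0],[1,0.62,-7.2,-8,0],[1,0.67,-7.8,-8,0],[1,0.72,-8.4,-8,0],[1,0.75,-8.7,-8,0],[1,0.75,-8.7,-8,0]]'; python3 - <<'E'
from h import *
f=env.grab_frame('top');crop(f,'pics/c3.png',170,370,100,250,4)
E
```

```text
t: 6.8
position: [0.5817, 0.1736, 0.0226]
orientation: [0.704, -0.031, 0.709, 0.031]
wrist_force: [0.5, -0.1, 0.2]
width: 0.0006
```

View pics/c3.png

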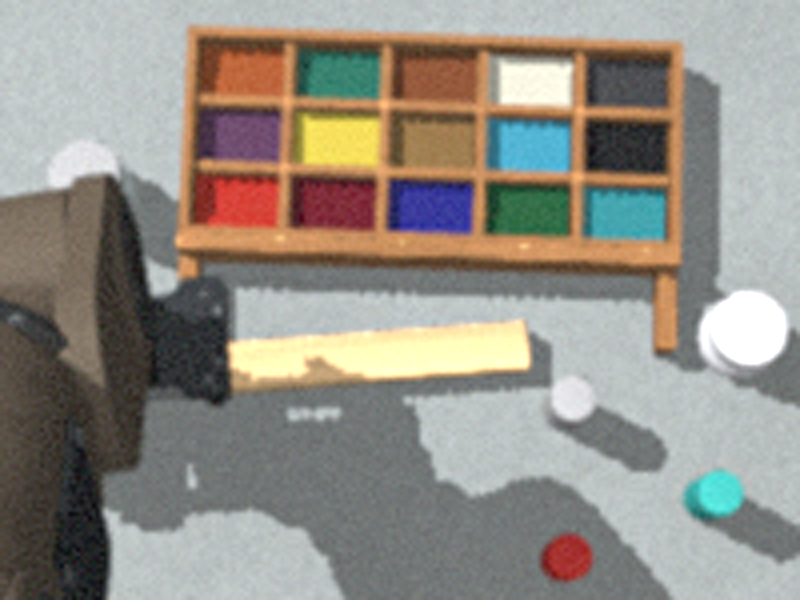

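The bar slides straight and its right end, at (527,321)–(529,370) in the crop, is heading in behind the post. I'll carry on for another 62 mm.

```bash
python3 -m creep '[[1,0.05,-0.6,0,0],[1,0.1,-1.2,0,0],[1,0.15,-1.8,0,0],[1,0.2,-2.4,0,0],[1,0.26,-3,0,0],[1,0.31,-3.6,0,0],[1,0.36,-4.2,0,0],[1,0.41,-4.8,0,0],[1,0.46,-5.4,0,0],[1,0.5,-5.9,0,0],[1,0.52,-6.2,0,0],[1,0.52,-6.2,0,0]]'; python3 - <<'E'
from h import *
f=env.grab_frame('top');crop(f,'pics/c4.png',170,370,100,250,4)
E
```

```text
t: 8.05
position: [0.5868, 0.1113, 0.0226]
orientation: [0.704, -0.031, 0.709, 0.031]
wrist_force: [-0.9, 0.3, 0.1]
width: 0.0008
```

View pics/c4.png

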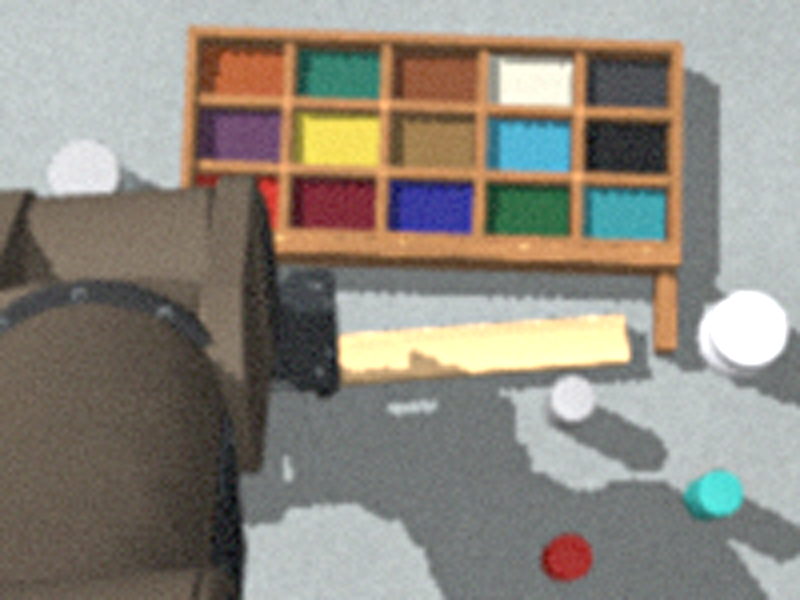

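```bash
python3 -m creep '[[1,-0.1,1,0,0],[1,-0.1,1.5,0,0],[1,-0.1,1.5,4,0],[1,-0.1,1.5,7,0],[1,-1,6,8,0],[1,-2,11,8,0],[1,-3,15,8,0],[1,-3,15,8,0]]'; python3 - <<'E'
from h import *
f=env.grab_frame('top');crop(f,'pics/c5.png',170,370,100,250,4)
E
```

```text
t: 8.9
position: [0.5551, 0.2665, 0.1028]
orientation: [0.704, -0.033, 0.709, 0.033]
wrist_force: [-1.1, -0.3, -0.8]
width: 0.0004
```

View pics/c5.png

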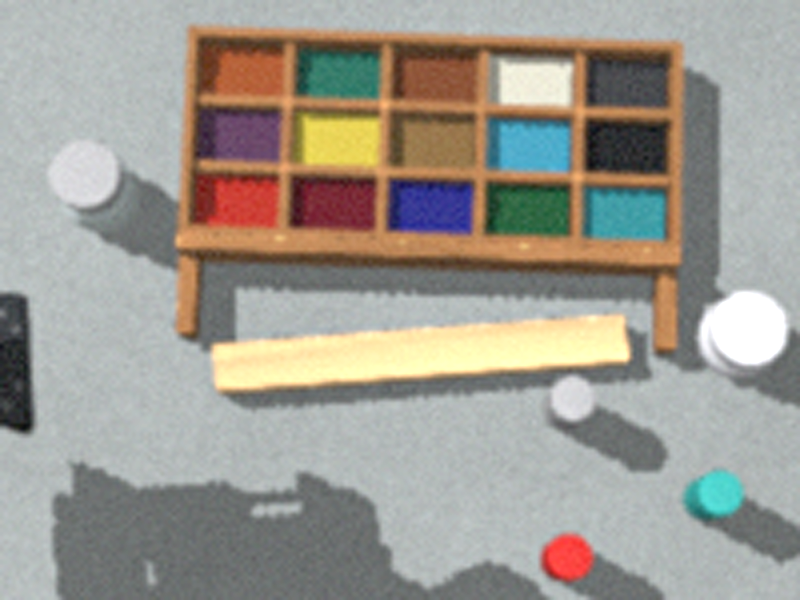

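```bash
python3 - <<'E'
from h import *
f=env.grab_frame('top');rep(f,[(212,345),(214,391),(627,316),(630,361)])
E
```

```text
world c [ 0.5979 -0.0272] yaw 0.0861 bay corners mm [[-56.6, 134.0], [-85.6, 131.3], [-28.4, -126.1], [-57.0, -128.5]] c [-56.9   2.7] relyaw 0.1091
```

The right end is behind the post, the left end is inside the left wall line, and the bar is centred to 3 mm along the bay. Next, open the fingers and go in front of the bar.

```bash
python3 -m creep '[[-1,-2,-4,0,0],[-1,-2,-9,0,0],[-1,-2,-14,0,0],[-1,-2,-19,0,0],[-1,-1.5,-24,0,0],[-1,-1,-27.6,0,0],[-1,-0.4,-27.6,0,0],[-1,-0.4,-27.6,0,0],[-1,-0.4,-27.6,0,0],[-1,-0.4,-27.6,-3,0],[-1,-0.4,-27.6,-6,0],[-1,-0.4,-27.6,-8,0],[-1,-0.4,-27.6,-8,0]]'; python3 - <<'E'
from h import *
f=env.grab_frame('side');crop(f,'pics/s6.png',200,400,140,290,4)
E
```

```text
t: 10.3
position: [0.5507, -0.0118, 0.0204]
orientation: [0.702, -0.033, 0.71, 0.033]
wrist_force: [0.2, 0.2, -0.2]
width: 0.094
```

View pics/s6.png

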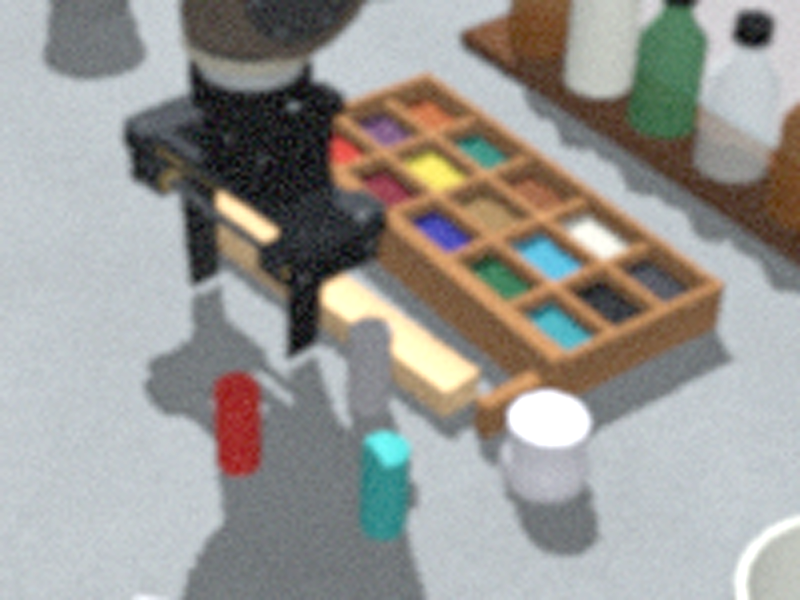

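```bash
python3 -m creep '[[-1,0.7,0,0,0],[-1,1.4,0,0,0],[-1,2,0,0,0],[-1,2.6,0,0,0],[-1,3.2,0,0,0],[-1,3.8,0,0,0],[-1,4.3,0,0,0],[-1,4.3,0,0,0]]'; python3 - <<'E'
from h import *
f=env.grab_frame('top');crop(f,'pics/c7.png',170,370,100,250,4)
E
```

```text
t: 11.15
position: [0.5953, -0.0121, 0.0218]
orientation: [0.703, -0.033, 0.709, 0.032]
wrist_force: [0.2, 0.1, 0.5]
width: 0.0948
```

View pics/c7.png

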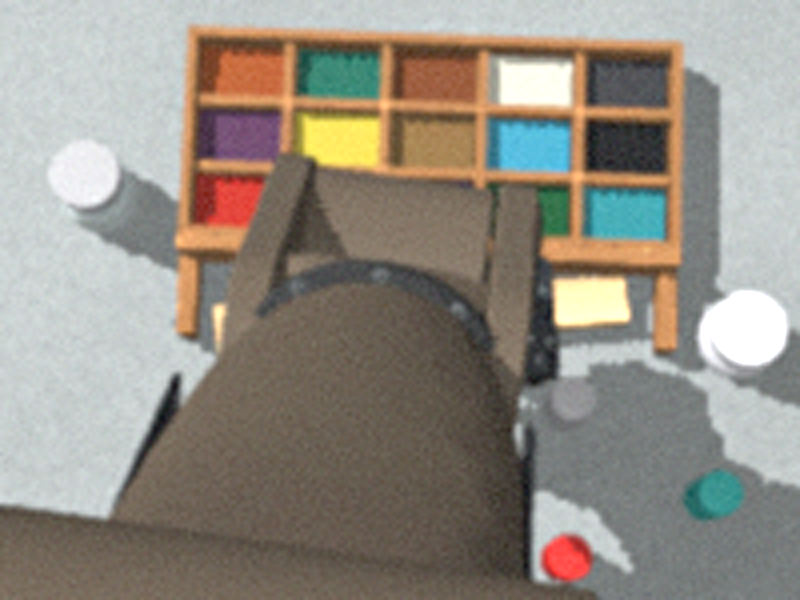

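The right end is nearly at the back wall at (555–630, 280–325) and the left end is inside the left wall. Now swing the left end in.

```bash
python3 -m creep '[[-1,0.2,0,0,-0.01],[-1,0.4,0,0,-0.025],[-1,0.6,0,0,-0.04],[-1,0.8,0,0,-0.055],[-1,1.0,0,0,-0.07],[-1,1.2,0,0,-0.085],[-1,1.4,0,0,-0.1],[-1,1.6,0,0,-0.113],[-1,1.7,0,0,-0.113],[-1,1.8,0,0,-0.113],[-1,1.8,0,0,-0.113]]'; python3 - <<'E'
from h import *
f=env.grab_frame('side');crop(f,'pics/s8.png',200,400,140,290,4)
f=env.grab_frame('top');crop(f,'pics/c8.png',170,370,100,250,4)
print(env.get_state()['wrist_force'])
E
```

```text
t: 12.3
position: [0.6129, -0.0121, 0.0217]
orientation: [0.704, 0.007, 0.71, -0.007]
wrist_force: [-0.6, 0.3, -0.5]
width: 0.0951
[-0.56288579  0.45531797 -0.55679555]
```

View pics/s8.png

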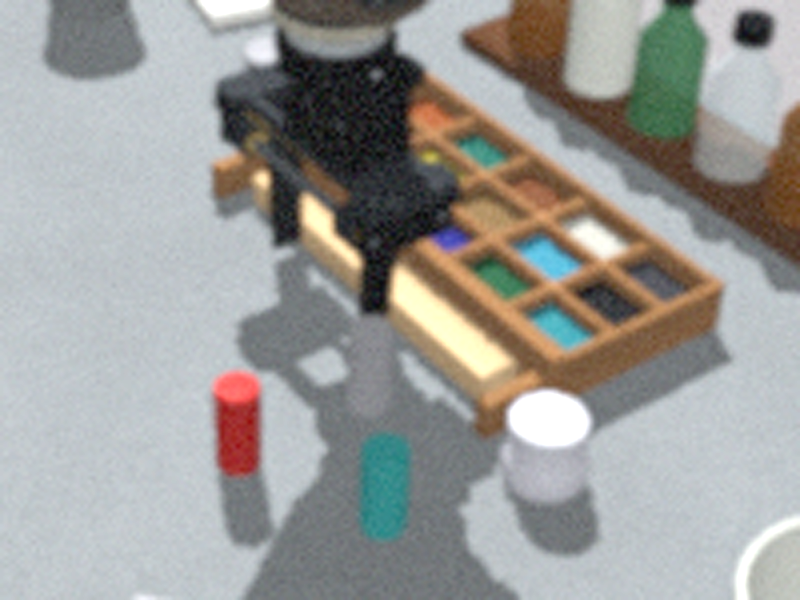

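View pics/c8.png

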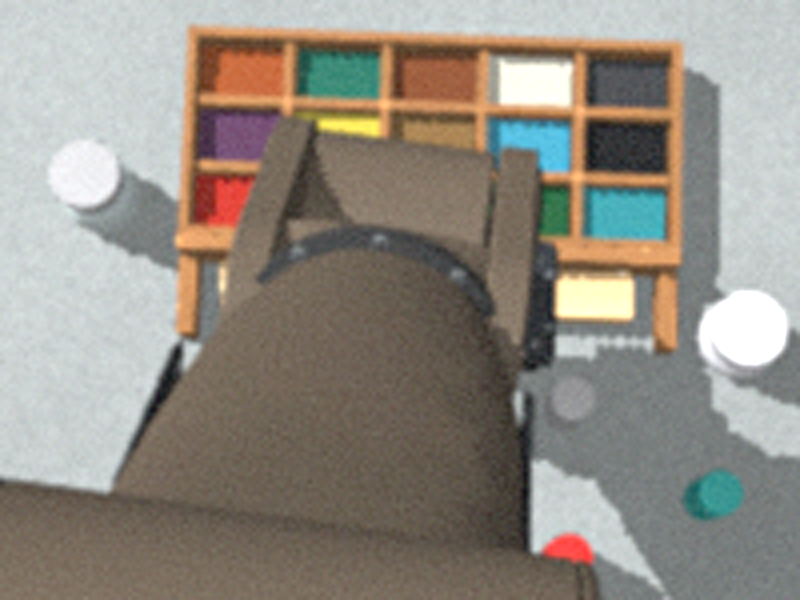

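A few mm remain. I'll press gently in small steps and watch the force.

```bash
for i in 1; do python3 -m creep '[[-1,0.1,0,0,0],[-1,0.2,0,0,0],[-1,0.3,0,0,0],[-1,0.3,0,0,0]]'; done
```

```text
t: 12.8
position: [0.6145, -0.0121, 0.0217]
orientation: [0.703, 0.007, 0.711, -0.007]
wrist_force: [-7.8, -0.6, 4.4]
width: 0.095
```

```bash
python3 -m creep '[[-1,0.2,0,0,0],[-1,0.25,0,0,0],[-1,0.25,0,0,0]]'; python3 -m creep '[[-1,-1,0,0,0],[-1,-2.5,0,0,0],[-1,-4,0,0,0],[-1,-4,0,4,0],[-1,-4,0,9,0],[-1,-5,5,10,0],[-1,-5,10,10,0],[-1,-5,15,10,0],[-1,-5,20,10,0],[-1,-5,25,10,0],[-1,-5,27,10,0],[-1,-5,27,10,0]]'; python3 - <<'E'
from h import *
f=env.grab_frame('top');crop(f,'pics/c9.png',170,370,100,250,4)
f=env.grab_frame('side');crop(f,'pics/s9.png',200,400,140,290,4)
E
```

```text
t: 13.1
position: [0.6146, -0.0121, 0.0218]
orientation: [0.701, 0.007, 0.713, -0.007]
wrist_force: [-13.7, -2.4, 9.5]
width: 0.0951
t: 14.3
position: [0.564, 0.2608, 0.1216]
orientation: [0.701, 0.006, 0.713, -0.005]
wrist_force: [-0.7, -0.3, -0.3]
width: 0.0949
```

View pics/c9.png

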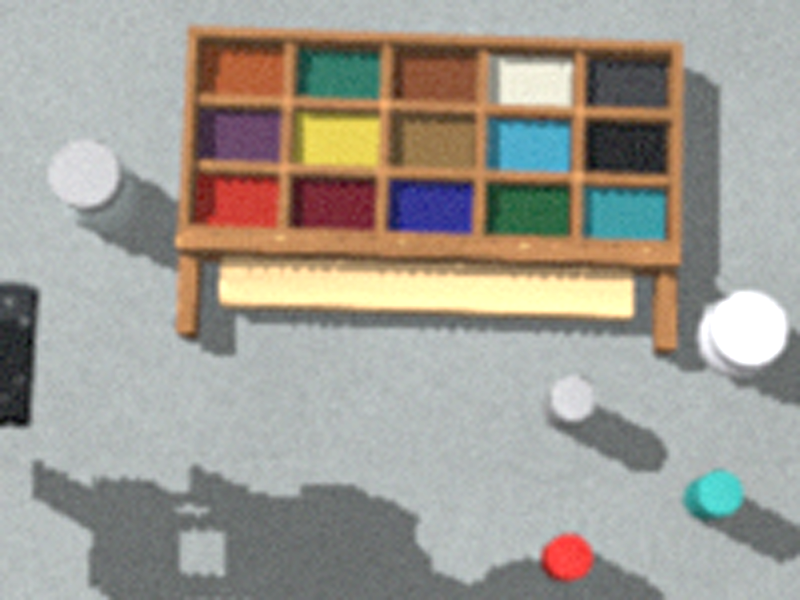

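View pics/s9.png

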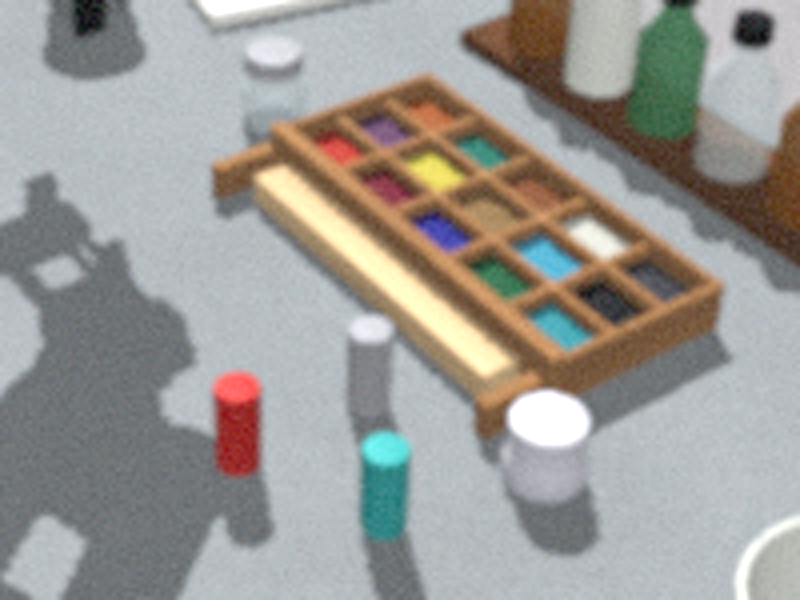

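The bar lies in the bay. I'll check how flush it is with fitted edges: the bar's front face against the back wall's top edge.

```bash
python3 - <<'E'
from h import *
f=env.grab_frame('top');V=cv2.cvtColor(f['img'],cv2.COLOR_RGB2HSV)[:,:,2].astype(float)
V=np.mean([cv2.cvtColor(env.grab_frame('top')['img'],cv2.COLOR_RGB2HSV)[:,:,2].astype(float) for _ in range(4)]+[V],0)
def edge(u0,u1,v0,v1,thr,z,rev=False):
    out=[]
    for u in range(u0,u1):
        c=V[v0:v1,u]
        idx=[i for i in range(len(c)-1) if (c[i]-thr)*(c[i+1]-thr)<0]
        if idx:
            i=idx[-1] if rev else idx[0]; out.append(ray(f,u,v0+i+(c[i]-thr)/(c[i]-c[i+1]),z)[:2])
    out=np.array(out);p=np.polyfit(out[:,1],out[:,0],1);r=out[:,0]-np.polyval(p,out[:,1])
    k=abs(r)<.0015;p=np.polyfit(out[k,1],out[k,0],1);return p,k.sum(),r[k].std()
print([int(x) for x in V[155:185,280]])
u=280
p,n,s=edge(228,325,170,186,115,.022,True);print('bar front',p,n,s, 'x at y=+.1,-.16',np.polyval(p,[.1,-.16]))
q,n,s=edge(228,325,128,160,80,.04);print('?',q)
# side wall tips & box back edge for yaw
W,n,s=edge(222,335,100,112,115,.04);print('box rear edge',W,n,s)
E
```

```text
[89, 88, 84, 92, 114, 116, 114, 111, 104, 66, 59, 92, 94, 114, 167, 180, 182, 182, 183, 188, 193, 180, 123, 73, 62, 65, 74, 100, 112, 111]
bar front [0.02002697 0.62580267] 75 0.00030033769323267186 x at y=+.1,-.16 [0.62780537 0.62259835]
? [-0.08713279  0.73561893]
box rear edge [-0.02084926  0.80271093] 33 0.0006419477154214945
```

```bash
python3 - <<'E'
from h import *
ims=[env.grab_frame('top') for _ in range(6)];f=ims[0]
V=np.mean([cv2.cvtColor(i['img'],cv2.COLOR_RGB2HSV)[:,:,2].astype(float) for i in ims],0)
V=cv2.GaussianBlur(V,(9,1),0)
def fit(f_,us,pred,z,sgn,w=4):
    out=[]
    for u in us:
        v=int(round(pred(u)));c=V[v-w:v+w+1,u];g=sgn*np.diff(c);i=int(g.argmax())
        if 0<i<len(g)-1:
            a,b,d=g[i-1:i+2];o=.5*(a-d)/(a-2*b+d) if a-2*b+d else 0
            out.append(ray(f,u,v-w+i+.5+o,z)[:2])
    out=np.array(out)
    for _ in range(3):
        p=np.polyfit(out[:,1],out[:,0],1);r=abs(out[:,0]-np.polyval(p,out[:,1]));out=out[r<max(2*r.std(),.0005)]
    return p,len(out),r.std()
us=range(224,330)
for n,pr,z,s in [('barfront',lambda u:177+(u-280)*.0314,.022,-1),('wallface top',lambda u:163.5+(u-280)*.034,.04,-1),('bar back',lambda u:168.5+(u-280)*.034,.022,1)]:
    p,k,r=fit(f,us,pr,z,s,4 if 'back' not in n else 2);print(n,p,k,r,np.polyval(p,[.1,-.16]).round(4))
print(env.get_state()['t'])
E
```

```text
barfront [0.01753523 0.62630118] 78 0.00014155376202361336 [0.6281 0.6235]
wallface top [0.01872947 0.65694037] 62 0.0001401197475408698 [0.6588 0.6539]
bar back [0.01846165 0.64950036] 75 0.00012946224078507325 [0.6513 0.6465]
14.95
```

The front face is parallel to the back wall and stands 30.4–30.7 mm from it at the two ends. The bar is 30 mm wide, so it is flush. Last comes a check of the bystanders against the first picture.

```bash
python3 - <<'E'
from h import *
f=env.grab_frame('side');a=cv2.imread('pics/side0.png');b=f['img'][:,:,::-1]
f2=env.grab_frame('top');a2=cv2.imread('pics/top0.png');b2=f2['img'][:,:,::-1]
for n,i,j,bx in [('brush',a2,b2,(60,225,100,40)),('knife',a2,b2,(325,232,90,75)),('water',a2,b2,(420,155,75,60)),('spray',a2,b2,(400,118,60,50)),('grey',a2,b2,(68,130,45,42)),('jar',a2,b2,(178,132,28,30)),('tin',a2,b2,(342,168,30,30))]:
    x,y,w,h=bx;s,_=cv2.phaseCorrelate(cv2.cvtColor(i[y:y+h,x:x+w],6).astype(np.float32),cv2.cvtColor(j[y:y+h,x:x+w],6).astype(np.float32));print(n,np.round(s,2))
cv2.imwrite('pics/topF.png',b2)
E
```

```text
brush [-0.37 -0.15]
knife [-0.05  0.48]
water [0.45 0.  ]
spray [0.14 0.01]
grey [1.25 0.23]
jar [-0.11  0.29]
tin [-0.04 -0.06]
```

View pics/topF.png

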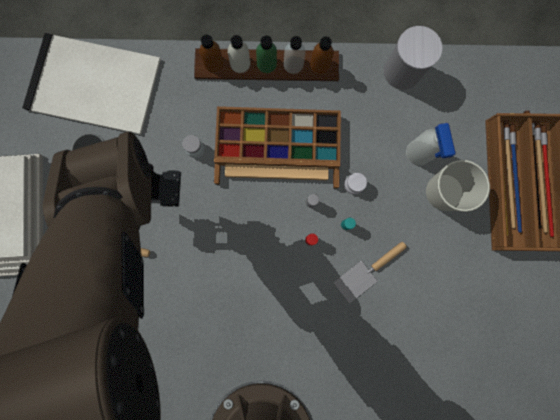

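The visible bystanders are where they started. The arm hides the brush and grey pot from above (so those two correlation numbers mean nothing). In the side view the grey pot stands in its original place. The fingers are open and touching nothing.

```bash
python3 - <<'E'
from bench import env
print(env.close_job(),env.get_state()['t'])
E
```

```text
the job is handed in; nothing more can be done
the job is handed in; nothing more can be done
```

The bar is stowed in the bay and the job was handed in at about 15 s of the 61 s allowed; the interface gave no verdict. I only pushed the bar. Open fingers angled it forward, closed fingers on its left end slid the right end behind the post, then open fingers pushed the right end in and swung the left end to the back wall.

**Flushness:** after a final press of about 14 N, the bar's front face is 30.7 mm from the back wall at the left end and 30.4 mm at the right. The bar is 30 mm wide, so it is flush within measurement error. An earlier, rougher edge fit gave slopes differing by about 0.8 mm over the bar's length, which the refined fit reduced to about 0.3 mm.

**Bystanders:** the jar, tin, water pot, spray bottle and knife shifted by less than half a pixel. The arm hid the brush and grey pot from the top camera, so that comparison failed for those two. The grey pot looked unmoved in the side view; I did not check the brush again, but the gripper was never lowered near it. The red and turquoise posts were not touched.

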